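# Set the height stop of a microscope stage with a setting block

### The job

Slide the steel setting block fully home under the stop bridge, then take the stop key from its holder, seat it in the slotted stop screw and turn it until the sprung stop nose just drags on the block: draw the block one to two centimetres back and forth by its tab to feel it, and adjust until it takes about 5 N to move it (about 1.5 N is the block's own weight rubbing), never jamming it or forcing the key. Finish with the block pushed home again, and the key left standing in the screw; do not disturb the glassware around.

Things in the scene. Friction and masses are not known exactly. Their poses are not given: they have to be found in the camera images.
- stand: Fixed white height-stop stand. Origin: on the table, right under the screw axis; x along its channel, from the open entry end to the end stop, z up. Base plate 10 mm thick, 90 mm wide, x = -170 to +55 mm. Over it a bridge: legs at y = +-38 mm, 30 mm long in x; grey 50 x 50 mm guide block on top, up to 92 mm high, holding the stop screw.
- end_stop (a point): Middle of the end stop's face at the channel floor: 35 mm to +x of the screw axis, 10 mm above the table. Channel: floor 10 mm above the table, side rails 8 mm high, inner faces 32 mm apart, from x = -160 to +30 mm of the stand.
- nose_guide (a point): Point on the screw axis 45 mm above the table. Here hangs the stop nose, a 12 mm round steel plunger, sprung up into the screw at 2 N per mm (up to 8 mm). At screw angle 0 the unpressed nose is 1.5 to 6.5 mm above the block's top; how much is unknown and differs each time. Right: nose presses 3 N (1.5 to 4.5 will do); 14 N is jamming. This point does not move with the nose.
- bore_mouth (a point): Centre of the upper rim of the guide block's round bore, 92 mm above the table, on the screw axis. Bore 26.4 mm wide with a 4 mm chamfer; the slotted screw head lies deep inside it.
- screw (a joint): Angle of the stop screw, rad: starts at 0 to 0.4, limits 0 and 4.0; grows when turned clockwise seen from above, lowering head and nose by 2.55 mm per rad (16 mm per turn). At 0 the slot lies along the stand's x; the joint value is its clockwise angle from there. Stiff (about 0.05 N m); stays where it is left.
- screw_slot (a point): Centre of the slot's floor in the brass screw head, on the screw axis; 68 mm above the table at screw angle 0. Slot 6 mm wide, 8 mm deep, open at both ends, 16 mm long; head 25 mm wide. Its z axis points up.
- block: Loose steel setting block 140 x 30 x 20 mm, about 0.3 kg, in the stand's channel, tab at its -x end. Origin: centre of its underside; x along its length, as the stand's x. Fully home its origin is at x = -35 mm of the stand; starts 40 to 60 mm short. Friction at floor and nose about 0.6 (+-15 %): each newton of nose pressure adds about 1.2 N to the pull that moves it.
- block_tab (a point): Centre of the block's upright tab: 16 mm (x) by 14 mm (y), rising from 20 to 48 mm above the block's underside; this point is 34 mm above the underside, 60 mm to -x of the block's origin.
- key: Loose stop key, about 0.1 kg, standing upright in its holder: at the bottom a flat blade 18 mm (x) by 3 mm (y), 7 mm long; then a steel pilot 24 mm round, z = 7 to 32 mm, tapered to 19 mm over its lowest 4 mm; on top a black flat grip 44 mm (x) by 14 mm (y), z = 32 to 70 mm. Origin: centre of the blade's lower end, z up. The grip is in line with the blade; a half turn gives the same key.
- key_grip (a point): Point on the key's axis 56 mm above the blade's lower end, a good height to grip.
- holder: Fixed grey key holder, 60 x 60 x 32 mm, with one round hole 26.4 mm wide and 25 mm deep in the middle. Origin: centre of its underside. A rack of the same size with white-capped glass vials stands on the other side of the table; which side is which changes.
- vial: Loose capped glass vial 26 mm round, 50 mm high, beside the stand: leave it alone. Origin: centre of its underside.
- dish: Loose clear dish with lid, 83 mm round, 14 mm high, on the other side of the stand: leave it alone. Origin: centre of its underside.
Things that resemble listed ones, but are neither listed nor needed, are in the scene too. Leave any green or yellow look-alike of the block alone.

How it is judged (in metres and radians):
On the way, in this order (a step that is already met when the one before it is completed fails the run):
1. the block is slid home under the bridge (within 6 mm of the end stop) (x of block in the frame of stand above -0.041 m), for 0.1 s.
2. the key is seated in the screw's slot (horizontal distance between key and screw_slot below 0.004 m and z of key in the frame of screw_slot below 0.004 m and angle between key's own z axis and vertical below 0.2 rad), for 0.2 s.
3. with the key seated and the nose pressing on the block (over 0.7 N), the block is drawn back, at least 6 mm short of home, to feel the drag (all of step 2 and not (x of block in the frame of stand above -0.041 m) and contact force between nose_c0 and block above 0.7 N), for 0.1 s.
At the end, for the whole second after the job is handed in: The block lies within 6 mm of the end stop, the sprung nose presses on it with 1.5 to 4.5 N, the key stands in the screw's slot (within 4 mm of its floor and axis, tilted less than 0.2 rad), and all is at rest (all of step 2 and x of block in the frame of stand above -0.041 m and contact force between nose_c0 and block between 1.5 and 4.5 N and linear speed of block below 0.01 m/s and velocity of joint screw below 0.05 rad/s); the robot touches nothing.
It fails at once if the nose jams on the block (over 14 N) (contact force between nose_c0 and block above 14 N).
It fails at once if the key is forced: more than 60 N between key and stand or screw (contact force between key and stand above 60 N).
It fails at once if glassware beside the work is moved by more than 25 mm (distance of any of vial, dish from where it was at the start of the episode above 0.025 m).
It also fails if it takes over 72 s, if anything falls off the work surface, if the arm or the gripper's body presses on something with over 40 N, if the wrist force passes 120 N, or if a joint passes its speed limit or range.

### The arm

A 6-joint arm with a two-finger parallel gripper is mounted at the origin on the work surface. World frame = base frame: x ahead of the robot, y to its left, z up, the work surface at z = 0. Lengths are in mm, angles in degrees, forces in N, time in s.
With the tool pointing down it reaches from about 300 to 850 mm from the base axis. Payload 4.2 kg.
Tool frame: the origin (TCP) lies midway between the tips of the shut fingers; the grasp point (between the pads) lies 19 mm behind it; z points along the fingers, y is the line along which they close (so a half turn about z gives the same grasp; the last joint's range is limited). The gripper opens to 91 mm and grips with 3 to 60 N. Pads are 32 mm wide; open, the fingers measure 118 mm over their backs; the gripper's body (76 mm by 178 mm) begins 60 mm behind the grasp point.
Start: joints at [-67.036, 18.312, 89.639, -0, 72.044, -1.146], TCP at [234.887, -524.854, 213.976] pointing down, gripper open.
Joint ranges: [-177.97, 177.97], [-48.28, 115.42], [12.27, 149.76], [-77.06, 257.06], [2.81, 150.46], [-146.56, 146.56]. Speed limits (degrees/s): [147.25, 147.25, 180, 180, 180, 180].

### API

Orientations are given as [roll, pitch, yaw] about the fixed x, y, z axes, in that order (R = Rz(yaw) Ry(pitch) Rx(roll)).
In Python, from workcell import env gives the robot as it stands.
- The arm moves only by the shell command python3 -m jog 'ROWS' [FORCE]. ROWS is a JSON object of lists of equal length, an entry for each row: "jaw": the finger opening in mm, from 0 to 91.2; "slide": the shift along the tool's x, y, z in units of 30 mm (1.0 is 30 mm), a list of three; "spin": the turn about the tool's z in units of 8 degrees (1.0 is 8 degrees). In form: {"jaw": [jaw, ...], "slide": [[dx, dy, dz], ...], "spin": [spin, ...]}. A call has 1 to 10 rows; each row shifts and turns the commanded pose from where the row before left it, along the tool's axes as they then stand; what a row does not reach is not made up. A row lasts 1/10 s, in which the tool goes at most 50 mm and 8.59 degrees, less where a joint would pass 70% of its speed; a pose out of reach is approached as far as the arm can. A call is refused whole if a number of a shift passes 1 or a number of a turn 1, either way. A call with a gripper value outside its range is refused whole. The fingers move at their own pace and stop on an object; FORCE is the grip in N (left out, the last holds). Time passes only in rows, so rows that do not move let the fingers close. It gives the time, the measured TCP pose, the force, the opening and the grip force at its end, in the units of the state.
- env.state(): the state, without advancing time (a new reading comes with each control period).
- env.grab_frame(name): name is "side" or "top"; returns the picture (384x512x3 uint8, red, green, blue); there is no depth.
- env.camera_model(name): a dict with "fx", "fy", "cx", "cy" (pixels), "D" ([k1, k2, p1, p2, k3] as OpenCV has them; the pictures are not rectified), "camera_from_world" (4x4, takes a point from world to camera coordinates). Camera axes: x right, y up, looking along -z (the intrinsics and any distortion apply to the point x, -y, -z); pixel columns grow to the right and rows downward; lengths in mm; the calibration is good to about 2 mm. A picture is of the moment at which its call begins. camera_model takes no time and is no camera call.
- env.job_done(): hands the job in; it is judged then, once.
The state is a dict: "time_s": time; "qpos": joint angles; "qvel": joint speeds; "effort": joint torques, N m; "ee_pos": TCP position; "ee_rot": TCP orientation; "force": force on the tool from outside, world axes, zero at the start; "torque": the same for the moment, N m; "gripper_width": finger opening in mm; "gripper_force": force on a finger pad.
Only numpy, scipy, OpenCV 4.12 (cv2) and the standard library are available. Lean on these libraries where they do the work, as an engineer would, in place of code of your own. Each camera call takes 0.05 s, during which the arm holds its last target. There are 200 camera calls.

## Working session

There is one attempt and no reset: what is moved stays moved. The work goes in short steps, Python scripts to look and compute and a shell command to move; the robot and the scene stay as the last step left them, time stands still between calls to the robot, and variables do not carry over. Pictures are saved under pics/ and viewed, at most 10 in all, crops included, and the job is handed in when it is done.

```bash
mkdir -p pics; python3 - <<'E'
from workcell import env
import cv2,json
s=env.state();print(s)
for n in("side","top"):
    f=env.grab_frame(n);cv2.imwrite(f"pics/{n}0.png",f[:,:,::-1]);m=env.camera_model(n);print(n,m)
E
```

```text
{'time_s': 0.0, 'qpos': array([-6.70356590e+01,  1.83509903e+01,  8.97041203e+01, -1.64676921e-04,
        7.20445986e+01, -1.14467258e+00]), 'qvel': array([-0.00396376, -0.06578816, -0.01062452, -0.02234122, -0.03170105,
       -0.02504364]), 'effort': array([-7.34057394e-04, -4.12467849e+01, -2.31972921e+01,  7.27183535e-02,
        4.57396545e-02, -1.42451440e-04]), 'ee_pos': array([ 234.69176299, -524.38440465,  213.14229736]), 'ee_rot': array([-1.79900308e+02, -1.83535046e-03,  2.41090629e+01]), 'force': array([-0.34282123, -1.06693008, -0.81374909]), 'torque': array([0.00368659, 0.0325022 , 0.0310942 ]), 'gripper_force': 0.0, 'gripper_width': 91.12198109574982}
side {'fx': 367.8238569756964, 'fy': 367.8238569756964, 'cx': 258.8942466373268, 'cy': 194.75240041777656, 'D': array([-0.03213923,  0.        ,  0.        ,  0.        ,  0.        ]), 'camera_from_world': array([[-9.77473918e-01, -2.10665821e-01, -1.28316221e-02,
         5.20972309e+02],
       [ 1.48515910e-01, -7.29753240e-01,  6.67385371e-01,
        -1.43658637e+02],
       [-1.49959205e-01,  6.50446094e-01,  7.44601985e-01,
        -7.71344523e+02],
       [ 0.00000000e+00,  0.00000000e+00,  0.00000000e+00,
         1.00000000e+00]])}
top {'fx': 346.6845355884773, 'fy': 346.6845355884773, 'cx': 256.30836664621785, 'cy': 185.10597001770148, 'D': array([-0.0188773,  0.       ,  0.       ,  0.       ,  0.       ]), 'camera_from_world': array([[ 1.09509415e-02, -9.99922676e-01, -5.89225000e-03,
         1.07994162e+01],
       [ 9.99165651e-01,  1.07104087e-02,  3.94117856e-02,
        -5.22317839e+02],
       [-3.93456297e-02, -6.31892997e-03,  9.99205681e-01,
        -9.85869901e+02],
       [ 0.00000000e+00,  0.00000000e+00,  0.00000000e+00,
         1.00000000e+00]])}
```

View pics/top0.png

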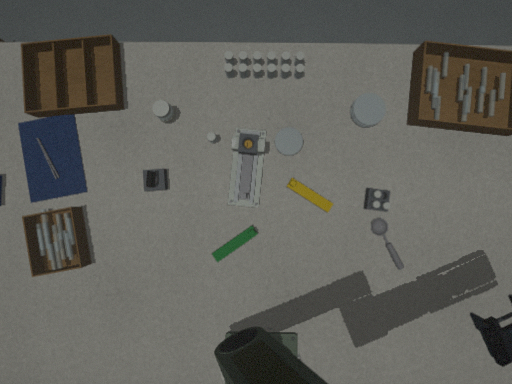

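View pics/side0.png

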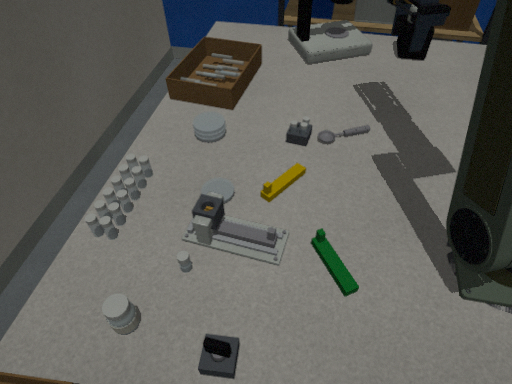

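The top view shows the stand with its screw near (248,144) and its entry toward the robot. The key's holder is near (155,180). The side view shows the screw near (208,208), the tab near (271,232) and the key near (218,348). I'll enlarge both views next.

```bash
cat > h.py <<'E'
from workcell import env
import numpy as np,cv2
from scipy.optimize import least_squares
M={n:env.camera_model(n) for n in("side","top")}
def proj(n,P):
    m=M[n];T=np.array(m["camera_from_world"]);P=np.atleast_2d(P).astype(float)
    c=P@T[:3,:3].T+T[:3,3];c=c*[1,-1,-1]
    K=np.array([[m["fx"],0,m["cx"]],[0,m["fy"],m["cy"]],[0,0,1]])
    return cv2.projectPoints(c,np.zeros(3),np.zeros(3),K,np.array(m["D"]))[0][:,0]
def tri(obs,x0=(550,100,50)):
    r=least_squares(lambda p:np.concatenate([proj(n,p)[0]-uv for n,uv in obs]),x0);return r.x,r.fun
def onz(n,uv,z):
    return least_squares(lambda p:proj(n,[p[0],p[1],z])[0]-uv,(550,100)).x
def crop(n,x,y,w,h,k,f=None):
    f=env.grab_frame(n) if f is None else f
    return cv2.resize(np.ascontiguousarray(f[y:y+h,x:x+w,::-1]),None,fx=k,fy=k,interpolation=cv2.INTER_CUBIC)
E
python3 - <<'E'
from h import *
t=cv2.imread('pics/top0.png')[:,:,::-1];s=cv2.imread('pics/side0.png')[:,:,::-1]
a=crop('top',225,122,50,90,6,t); b=crop('top',135,162,40,36,6,t)
p=np.zeros((540,550,3),np.uint8);p[:,:300]=a;p[:216,310:550]=b;cv2.imwrite('pics/tc.png',p)
a=crop('side',180,190,115,75,6,s); b=crop('side',190,328,60,56,6,s)
p=np.zeros((590,800,3),np.uint8);p[:450,:690]=a;cv2.imwrite('pics/sc.png',p[:450,:690]);cv2.imwrite('pics/sk.png',b)
c=np.zeros((336,0,3),np.uint8)
E
```

```text
(no output)
```

View pics/tc.png

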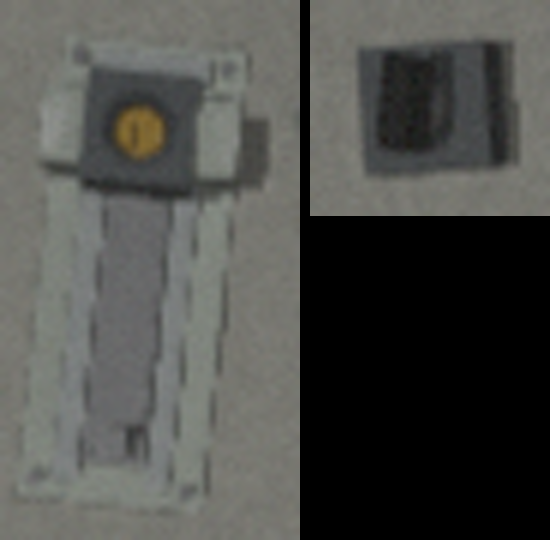

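View pics/sc.png

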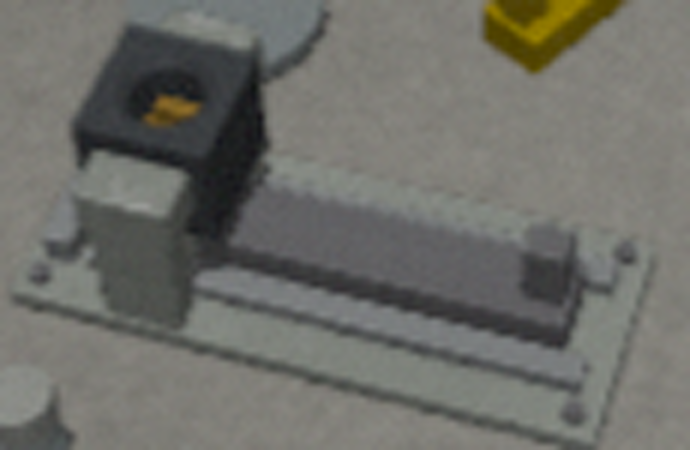

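View pics/sk.png

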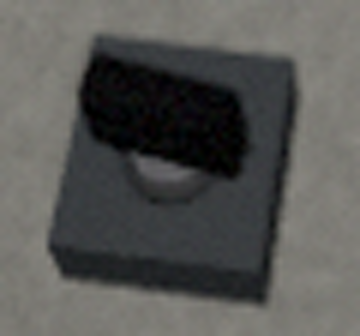

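The screw slot shows at crop (135,130) in the top view, running nearly along the stand's x. The key's grip lies roughly along world x. I'll fit the poses numerically from the corners and the dark grip silhouette.

```bash
cat > fit.py <<'E'
from h import *
T=lambda u,v:((u+.5)/6-.5+225,(v+.5)/6-.5+122)
S=lambda u,v:((u+.5)/6-.5+180,(v+.5)/6-.5+190)
obs=[('top',T(17,497),(-170,45,10)),('top',T(203,512),(-170,-45,10)),('top',T(72,38),(55,45,10)),('top',T(245,48),(55,-45,10)),
('top',T(92,68),(25,25,92)),('top',T(203,80),(25,-25,92)),('top',T(195,190),(-25,-25,92)),('top',T(82,180),(-25,25,92)),
('side',S(602,435),(-170,45,10)),('side',S(657,258),(-170,-45,10)),('side',S(13,293),(55,45,10)),
('side',S(75,130),(25,25,92)),('side',S(210,162),(-25,25,92)),('side',S(128,22),(25,-25,92)),('side',S(262,45),(-25,-25,92))]
def W(p,q):
    a=p[2];q=np.atleast_2d(q);R=np.array([[np.cos(a),-np.sin(a),0],[np.sin(a),np.cos(a),0],[0,0,1]]);return q@R.T+[p[0],p[1],p[3]]
def res(p): return np.concatenate([proj(n,W(p,q))[0]-uv for n,uv,q in obs])
r=least_squares(res,[600,0,0,0],loss='soft_l1')
print('stand',r.x[:2],np.degrees(r.x[2]),'z',r.x[3]);print(np.round(res(r.x).reshape(-1,2),1).tolist())
P=r.x
print('slot px',onz('top',T(140,130),72))
# tab: top-face corners in side, centre
for uv in ((525,232),(574,236)): pass
tab,f=tri([('top',T(131,428)),('side',S(550,238))],(450,20,55));print('tabtop',tab,f)
a=P[2];d=tab-[P[0],P[1],P[3]];print('in stand',d[0]*np.cos(a)+d[1]*np.sin(a),-d[0]*np.sin(a)+d[1]*np.cos(a),d[2])
# key silhouette
masks={}
for n,(x,y,w,h),th in (('side',(190,328,60,56),34),('top',(135,160,40,40),45)):
    g=cv2.imread(f'pics/{n}0.png')[y:y+h,x:x+w].max(2);m=(g<th);
    k,l,st,c=cv2.connectedComponentsWithStats(m.astype(np.uint8));i=1+np.argmax(st[1:,4]);masks[n]=((x,y,w,h),l==i);print(n,st[i].tolist(),(c[i]+[x,y]).tolist(),np.percentile(g,[1,10,30,50,80]).tolist())
box=np.array([[sx*22,sy*7,z] for sx in(1,-1) for sy in(1,-1) for z in(32,70)])
def cost(p):
    e=0
    for n,((x,y,w,h),m) in masks.items():
        q=proj(n,W(p,box))-[x,y]; hull=cv2.convexHull(np.round((q+.5)*8*16-8).astype(np.int32)); im=np.zeros((h*8,w*8),np.uint8);cv2.fillPoly(im,[hull],255,shift=4)
        im=cv2.resize(im,(w,h),interpolation=cv2.INTER_AREA)/255.; e+=abs(im-m).sum()
    return e
from scipy.optimize import minimize
b=onz('side',np.array([218,348]),50)
best=min((minimize(cost,[b[0],b[1],y0,7],method='Nelder-Mead',options=dict(initial_simplex=np.array([b[0],b[1],y0,7])+np.vstack([np.zeros(4),np.diag([10,10,.2,8])]))) for y0 in(-.4,-.2,0,.2,.4)),key=lambda r:r.fun)
print('key',best.x[:2],np.degrees(best.x[2]),'z',best.x[3],'cost',best.fun)
E
python3 fit.py; python3 - <<'E'
import cv2
print(cv2.imread('pics/top0.png')[168:190:2,140:168].max(2))
E
```

```text
stand [632.78003749  39.17919809] -4.85761200579521 z -6.464608503943604
[[0.3, -0.5], [0.3, -0.0], [-1.2, -1.0], [0.7, 0.3], [-0.2, -0.5], [-0.1, -0.8], [-0.6, -0.6], [-0.4, -0.7], [-0.4, 0.8], [0.7, -2.7], [0.4, -0.5], [0.6, -0.3], [0.4, -0.3], [1.1, 0.6], [0.3, 1.7]]
slot px [632.98969252  40.04772481]
tabtop [497.13867593  43.27173418  41.40145139] [ 0.08865773  0.63704366 -0.49396754 -0.02561038]
in stand -135.50072218172778 -7.408245909476578 47.86605989047113
side [13, 9, 29, 21, 382] [216.9869109947644, 346.9528795811518] [3.0, 18.0, 63.0, 119.0, 127.0]
top [12, 11, 10, 16, 128] [150.75, 178.640625] [33.0, 45.0, 77.0, 116.0, 120.0]
key [537.08197815 308.78578249] -2.997143635863456 z -2.6233905716290806 cost 94.04705882352941
[[120 111 116 115 117 117 121 123 120 118 112 117 112 115 109 109 106 105
  103 107 105 107  94  94  97  99 101 106]
 [116 117 110  81  83  80  75  70  62  64  69  65  68  74  78  64  69  64
   68  74  76  76  74  72  42  41  49  74]
 [114 112 106  76  72  75  72  43  35  42  36  37  35  34  35  41  52  48
   54  76  78  76  72  70  44  37  46  69]
 [120
[... 231 characters left out ...]
117 119 121  88  75  73  54  35  32  43  38  31  29  32  33  51  62  55
   49  68  77  73  73  75  57  46  43  58]
 [121 123 121  96  73  75  53  39  39  41  36  41  29  32  34  55  65  53
   52  70  77  71  77  71  56  43  45  59]
 [119 121 123  99  76  74  45  36  42  39  37  39  36  35  35  55  58  45
   48  75  75  74  70  73  65  46  45  53]
 [119 119 119 102  74  72  45  39  40  39  40  29  36  33  33  46  49  52
   64  74  74  73  77  72  70  35  45  48]
 [125 120 119 109  76  72  58  49  40  38  41  33  35  36  41  47  63  64
   72  79  81  76  77  73  71  44  39  47]
 [118 125 126 111  78  75  74  72  72  71  73  72  74  74  75  76  74  73
   76  74  74  76  72  74  73  51  40  52]]
```

```bash
cat >> fit.py <<'E'
print('-----')
bad={(657,258),(262,45)}
obs=[o for o in obs if not any(np.allclose(o[1],S(*b)) for b in bad)]
r=least_squares(res,P,loss='soft_l1');print('both',r.x,np.round(res(r.x).reshape(-1,2),1).tolist())
allo=obs
for n in('top','side'):
    obs=[o for o in allo if o[0]==n]
    f3=lambda p:res([*p,0]); r=least_squares(f3,P[:3]);print(n,'z0',r.x,np.abs(r.fun).max())
    r=least_squares(res,P);print(n,'free',r.x,np.abs(r.fun).max())
tab,f=tri([('top',T(108,430)),('side',S(550,238))],(450,20,55));print('tabtop',tab,f)
for n,(x,y,w,h),th in (('side',(190,328,60,56),38),('top',(135,160,26,40),60)):
    g=cv2.GaussianBlur(cv2.imread(f'pics/{n}0.png'),(3,3),.5)[y:y+h,x:x+w].max(2);m=(g<th)
    k,l,st,c=cv2.connectedComponentsWithStats(m.astype(np.uint8));i=1+np.argmax(st[1:,4]);masks[n]=((x,y,w,h),l==i);print(n,st[i].tolist())
from scipy.optimize import differential_evolution
fm=masks
for nn in (('side',),('top',),('side','top')):
    masks={k:fm[k] for k in nn}
    for zz in ((6.9,7.1),(-10,15)):
        r=differential_evolution(cost,[(505,570),(285,330),(-.4,.4),zz],seed=1,maxiter=60,popsize=10);print(nn,zz,r.x,r.fun)
E
python3 fit.py | sed -n '/-----/,$p'
```

```text
-----
both [ 6.32541333e+02  3.92656063e+01 -8.09322324e-02 -6.26125232e+00] [[0.5, -0.3], [0.5, 0.0], [-1.3, -0.8], [0.6, 0.3], [-0.3, -0.4], [-0.2, -0.7], [-0.6, -0.5], [-0.4, -0.6], [-0.1, 0.6], [0.5, -0.4], [0.7, -0.3], [0.5, -0.3], [1.1, 0.6]]
top z0 [ 6.30625174e+02  3.84377717e+01 -8.88199511e-02] 1.0752038704411575
top free [ 6.32134846e+02  3.88182404e+01 -8.87550853e-02 -1.18020986e+01] 0.9206249868557848
side z0 [ 6.31955271e+02  4.40382400e+01 -6.83873603e-02] 0.4864476107615019
side free [ 6.32888204e+02  4.19966090e+01 -6.82210338e-02 -2.94109261e+00] 0.5662541580331037
tabtop [495.56530301  53.25358264  55.0547719 ] [ 0.10626678  0.76284217 -0.58712089 -0.03046103]
side [14, 9, 28, 21, 391]
top [11, 11, 13, 17, 200]
('side',) (6.9, 7.1) [ 5.35819052e+02  3.11698984e+02 -1.12162861e-01  6.92956679e+00] 65.38431372549019
('side',) (-10, 15) [ 5.38895672e+02  3.06473968e+02 -8.00846206e-02 -9.80707982e+00] 44.694117647058825
('top',) (6.9, 7.1) [ 5.34062183e+02  3.05157119e+02 -6.10045285e-02  7.03815332e+00] 48.423529411764704
('top',) (-10, 15) [ 5.33508005e+02  3.03478843e+02 -8.31514096e-02  1.27952163e+01] 47.050980392156866
('side', 'top') (6.9, 7.1) [ 5.35072908e+02  3.10259885e+02 -3.32880076e-02  6.90968195e+00] 172.06666666666666
('side', 'top') (-10, 15) [ 5.37007242e+02  3.08288028e+02 -8.71770754e-02 -3.82478413e+00] 113.34509803921569
```

The two cameras disagree by about 6 mm in y. I'll bring the gripper near the tab and calibrate both cameras on it.

```bash
python3 -m jog '{"jaw":[50,50,50,50,50,50,50,50,50,50],"slide":[[0.98,-0.86,0],[0.98,-0.86,0],[0.98,-0.86,0],[0.98,-0.86,0],[0.98,-0.86,0],[0.98,-0.86,0],[0.98,-0.86,0],[0.98,-0.86,0],[0.98,-0.86,0],[0.98,-0.86,0]],"spin":[0,0,0,0,0,0,0,0,0,0]}' 20
python3 -m jog '{"jaw":[50,50,50,50,50,50,50,50,50,50],"slide":[[0.97,-0.86,0],[0.97,-0.86,0],[0.97,-0.86,0],[0.97,-0.86,0],[0.97,-0.86,0],[0.97,-0.86,0],[0,0,0.3],[0,0,0.3],[0,0,0.3],[0,0,0.3]],"spin":[0,0,0,0,0,0,-1,-1,-1,-1]}'
python3 -m jog '{"jaw":[50,50,50,50,50,50,50,50,50,50],"slide":[[0,0,0.3],[0,0,0.3],[0,0,0.3],[0,0,0.3],[0,0,0.3],[0,0,0],[0,0,0],[0,0,0],[0,0,0],[0,0,0]],"spin":[-1,-1,-1,-1,-1,-1,-1,-1,-1,-1]}'
```

```text
time_s: 1.1
ee_pos: [398.0, -167.7, 213.8]
ee_rot: [-180.0, 0.0, 24.1]
force: [0.6, -0.7, -0.2]
gripper_width: 49.8
gripper_force: 0.0
time_s: 2.1
ee_pos: [493.6, 43.5, 177.1]
ee_rot: [-180.0, 0.0, 56.5]
force: [-0.9, -0.3, 0.5]
gripper_width: 50.3
gripper_force: 0.0
time_s: 3.1
ee_pos: [493.7, 43.4, 132.6]
ee_rot: [-180.0, -0.0, 136.4]
force: [0.1, 0.0, 0.2]
gripper_width: 50.1
gripper_force: 0.0
```

```bash
python3 -m jog '{"jaw":[50,50,50,50,50,50],"slide":[[0,0,0.2],[0,0,0.2],[0,0,0],[0,0,0],[0,0,0],[0,0,0]],"spin":[-1,-1,-1,-1,-0.85,0]}'
python3 - <<'E'
from h import *
s=env.state();print(s['ee_pos'],s['ee_rot'],s['qpos'])
f={n:env.grab_frame(n) for n in M}
for n in f: cv2.imwrite(f'pics/{n}1.png',f[n][:,:,::-1]);print(n,proj(n,s['ee_pos']))
p=np.zeros((600,800,3),np.uint8)
a=crop('side',225,165,100,100,4,f['side']);b=crop('top',205,150,100,100,4,f['top'])
cv2.imwrite('pics/g1.png',np.hstack([a,b]))
E
```

```text
time_s: 3.7
ee_pos: [493.7, 43.3, 120.6]
ee_rot: [-180.0, -0.0, 174.9]
force: [0.2, -0.2, 0.1]
gripper_width: 50.0
gripper_force: 0.0
[493.69765735  43.31756048 120.62630773] [-1.79988233e+02 -4.19740560e-02  1.74892961e+02] [ 3.68824484e+00  1.60056725e+01  1.07786441e+02 -6.26690378e-03
  5.62511668e+01 -8.12012367e+01]
side [[272.91184462 205.59517825]]
top [[245.41150044 194.43404001]]
```

View pics/g1.png

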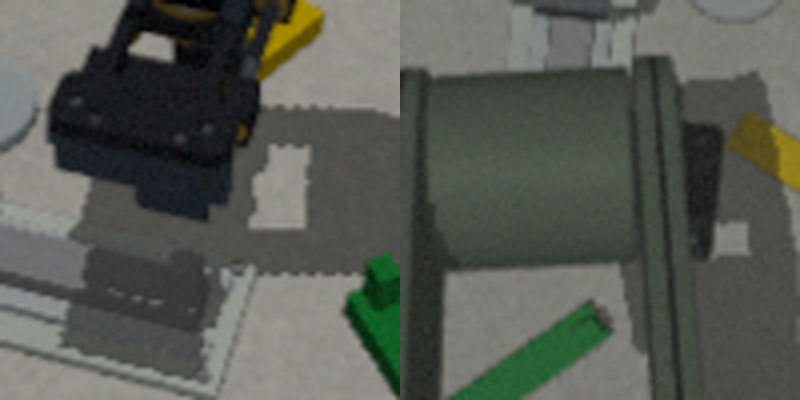

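The arm hides the top view. The side view shows the near finger's tip edge from crop (137,205) to (208,218). I'll compare that with its projection.

```bash
python3 - <<'E'
from h import *
a=np.radians(-5.1);ux=np.array([np.cos(a),np.sin(a),0]);uy=np.array([-np.sin(a),np.cos(a),0])
c=np.array([493.7,43.3,120.6])
for oy in(25,38.5):
    for ox in(16,-16): print(oy,ox,proj('side',c+uy*oy+ux*ox)[0])
print('seen',[(137.5/4-.5+225,205.5/4-.5+165),(208/4-.5+225,218/4-.5+165)])
g=cv2.imread('pics/side1.png')[204:226,254:284].max(2);print(g)
E
```

```text
25 16 [261.48110402 213.21480465]
25 -16 [277.37120185 216.92133863]
38.5 16 [259.42651993 218.45447248]
38.5 -16 [275.49118115 222.25537098]
seen [(258.875, 215.875), (276.5, 219.0)]
[[40 43 38 36 39 34 35 35 28 36 29 22 24 20 17 17 17 13 15 21 18 17 19 20
  18 13 18 20 25 63]
 [41 39 36 40 41 39 35 39 36 39 37 36 27 35 29 29 19 20 21  8 23 24 15 17
  20 21 16 22 25 68]
 [39 38 40 38 38 32 38 35 36 36 37 35 38 38 37 34 33 31 30 30 28 23 14 21
  20 18 35 39 42 70]
 [33 35 37 38 33 40 38 36 33 38 32 35 45 35 44 43 39 39 34 39 33 33 32 33
  34 26 38 37 36 76]
 [34 38 37 39 30 33 39 40 31 41 32 39 37 36 35 35 40 39 41 38 37 29 37 33
  39 33 42 38 46 70]
 [39 39 39 38 36 40 38 35 35 34 33 39 38 33 33 36 37 40 33 37 36 36 33 37
  38 38 41 41 45 71]
 [49 38 40 36 33 41 40 41 34 39 35 43 39 38 38 32 41 38 39 36 39 31 28 33
  38 36 37 44 47 74]
 [76 74 65 59 47 42 37 38 37 35 36 40 41 39 36 38 39 45 31 35 40 31 36 29
  37 37 32 42 45 70]
 [86 81 81 78 67 45 39 36 38 37 36 35 39 45 38 37 42 34 36 35 32 37 32 33
  37 40 35 34 48 71]
 [81 79 80 82 65 42 39 34 36 36 36 35 40 37 33 39 36 39 39 33
[... 474 characters left out ...]
8 37 38 31 67
  83 80 80 82 78 80]
 [81 80 82 83 81 83 82 80 82 77 78 76 76 78 77 74 66 55 42 39 40 37 31 68
  80 80 83 80 79 80]
 [80 82 80 84 85 79 83 79 81 78 79 80 80 82 87 84 81 75 75 76 65 58 55 71
  79 82 81 82 82 85]
 [81 80 84 81 83 82 79 79 79 79 78 83 83 82 83 85 82 80 81 82 81 82 79 80
  82 83 81 81 84 84]
 [79 76 77 83 82 83 79 77 78 83 81 82 85 83 84 84 82 84 85 85 84 84 85 84
  82 83 84 79 81 83]
 [82 82 85 83 80 80 77 77 77 79 81 84 81 84 82 82 82 84 84 79 81 83 80 82
  84 84 83 80 86 83]
 [84 85 82 83 86 83 85 84 82 81 82 81 82 81 82 86 83 84 85 84 79 78 82 81
  83 79 80 81 81 83]
 [83 84 83 87 83 84 81 84 84 85 82 87 81 77 74 79 83 85 83 78 78 80 83 84
  83 79 82 81 84 85]]
```

```bash
python3 -m jog '{"jaw":[50,50,50,50,50,50,50,50,50,50],"slide":[[-0.05,0.31,0.4],[0,0,0.6],[0,0,0.6],[0,0,0.6],[0,0,0.4],[0,0,0.1],[0,0,0.1],[0,0,0],[0,0,0],[0,0,0]],"spin":[0,0,0,0,0,0,0,0,0,0]}'
python3 -m jog '{"jaw":[0,0,0,0,0,0,0,0],"slide":[[0,0,0],[0,0,0],[0,0,0],[0,0,0],[0,0,0],[0,0,0],[0,0,0],[0,0,0]],"spin":[0,0,0,0,0,0,0,0]}' 5
```

```text
time_s: 4.8
ee_pos: [496.8, 52.5, 37.5]
ee_rot: [180.0, 0.1, 174.9]
force: [-0.5, 0.8, 0.2]
gripper_width: 49.9
gripper_force: 0.0
time_s: 5.6
ee_pos: [496.4, 52.7, 37.0]
ee_rot: [180.0, 0.0, 174.9]
force: [-0.5, 1.0, 0.8]
gripper_width: 13.8
gripper_force: 5.0
```

```bash
python3 -m jog '{"jaw":[0,0,0,0,0,0,0,0],"slide":[[0,0,0],[-0.25,0,0],[-0.25,0,0],[-0.25,0,0],[-0.25,0,0],[-0.2,0,0],[0,0,0],[0,0,0]],"spin":[0,0,0,0,0,0,0,0]}' 15
for i in 1; do python3 -m jog '{"jaw":[0,0,0],"slide":[[-0.1,0,0],[-0.1,0,0],[0,0,0]],"spin":[0,0,0]}'; done
```

```text
time_s: 6.4
ee_pos: [531.9, 49.4, 36.9]
ee_rot: [180.0, -0.0, 174.9]
force: [-1.0, 2.6, 1.5]
gripper_width: 13.7
gripper_force: 15.0
time_s: 6.7
ee_pos: [536.9, 49.0, 36.9]
ee_rot: [180.0, -0.2, 174.9]
force: [-3.1, 3.2, 3.1]
gripper_width: 13.9
gripper_force: 15.0
```

```bash
python3 -m jog '{"jaw":[0,0,0],"slide":[[-0.1,0.02,0],[-0.1,0.02,0],[0,0,0]],"spin":[0,0,0]}'
python3 -m jog '{"jaw":[0,0,0],"slide":[[-0.1,0.02,0],[-0.06,0,0],[0,0,0]],"spin":[0,0,0]}'
```

```text
time_s: 7.0
ee_pos: [541.3, 48.8, 36.8]
ee_rot: [-179.9, -0.4, 174.9]
force: [-8.7, 0.6, 7.6]
gripper_width: 14.0
gripper_force: 15.0
time_s: 7.3
ee_pos: [542.1, 48.8, 36.3]
ee_rot: [-179.8, -0.9, 174.9]
force: [-14.1, -1.2, 12.1]
gripper_width: 14.0
gripper_force: 15.0
```

The force rose to 14 N with no further travel, after 46 mm of travel, so the block is home. I'm releasing it and going over the key.

```bash
python3 -m jog '{"jaw":[50,50,50,50,50,50,50,50,50,50],"slide":[[0.1,0,0],[0,0,0],[0,0,0],[0,0,0],[0,0,-0.6],[0,0,-0.9],[0,0,-0.9],[0,0.4,-0.3],[0.1,0.95,0],[0.1,0.95,0]],"spin":[0,0,0,0,0,0,0,0,0,0]}'
python3 -m jog '{"jaw":[50,50,50,50,50,50,50,50,50],"slide":[[0.15,0.95,0],[0.15,0.95,0],[0.15,0.95,0],[0.15,0.95,0],[0.15,0.95,0],[0.15,0.95,0],[0.1,0.6,0],[0,0,0],[0,0,0]],"spin":[0,0,0,0,0,0,0,0,0]}'
python3 - <<'E'
from h import *
s=env.state();f={n:env.grab_frame(n) for n in M}
for n in f: cv2.imwrite(f'pics/{n}2.png',f[n][:,:,::-1]);print(n,proj(n,s['ee_pos']))
a=crop('side',180,185,115,75,6,f['side']);b=crop('side',180,290,100,94,4,f['side']);c=crop('top',110,140,75,75,4,f['top'])
p=np.zeros((600,800,3),np.uint8);p[:300,:460]=cv2.resize(a,(460,300));p[:300,465:765]=c;p[302:302+298,:400]=b[:298]
t=crop('top',225,122,50,70,4,f['top']);p[302:582,410:610]=t
cv2.imwrite('pics/g2.png',p)
E
```

```text
time_s: 8.3
ee_pos: [546.5, 120.3, 117.8]
ee_rot: [180.0, 0.0, 174.8]
force: [0.6, 0.2, -0.5]
gripper_width: 50.1
gripper_force: 0.0
time_s: 9.2
ee_pos: [532.7, 309.9, 117.3]
ee_rot: [-179.9, -0.0, 175.0]
force: [0.4, 0.5, -0.1]
gripper_width: 50.3
gripper_force: 0.0
side [[215.58520709 332.9710486 ]]
top [[142.26490912 178.15342682]]
```

View pics/g2.png

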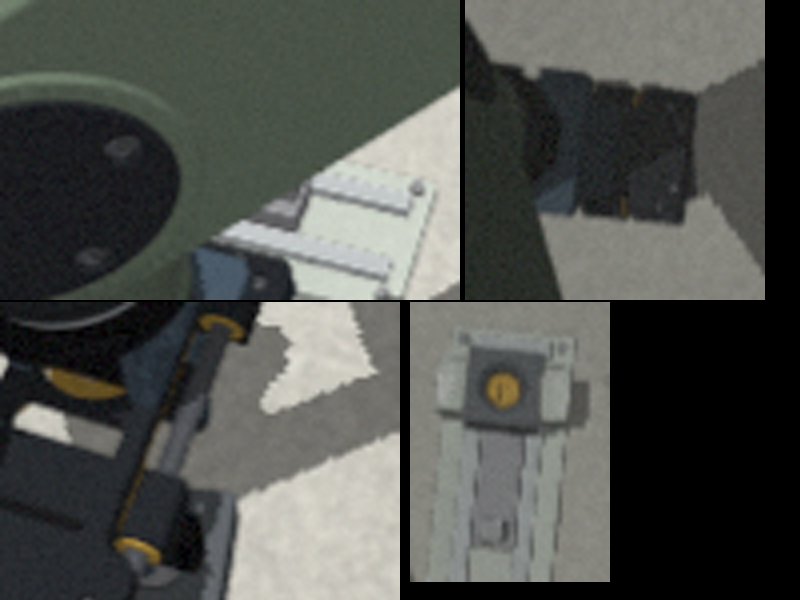

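The top view shows the block's tab end near pixel (246,183). The key is hidden under the gripper. I'll check the home position by projection.

```bash
python3 - <<'E'
from h import *
a=-.0888
def W(x,y,z): return [630.6+x*np.cos(a)-y*np.sin(a),38.4+x*np.sin(a)+y*np.cos(a),z]
for x in(-99,-105,-111): print(x,proj('top',W(x,0,30)),proj('top',W(x,0,10)))
g=cv2.imread('pics/top2.png')[172:192,238:256].max(2);print(g)
E
```

```text
-99 [[245.40641999 181.2330288 ]] [[245.66587675 181.5847022 ]]
-105 [[245.19177923 183.34919385]] [[245.45560134 183.65853009]]
-111 [[244.97705223 185.46636758]] [[245.24524285 185.73332548]]
[[142 142 136 115 115 120 116 117 115 117 120 118 119 122 134 143 139 136]
 [144 138 123 122 117 119 118 115 117 116 120 117 113 114 142 139 141 137]
 [139 137 119 120 114 116 117 120 121 117 119 121 112 113 142 142 141 141]
 [143 136 116 121 115 112 109 113 113 120 114 118 111 107 145 141 144 145]
 [145 132 102 118 117 113 110 110 123 123 103 108 114  96 140 143 140 150]
 [143 128  91 116 120 122 122 123 128 129  72  87 106  91 137 143 140 140]
 [142 132  92 116 121 125 121 122 123 116  71  86 111  92 138 139 137 132]
 [145 135  93 116 115 127 121 123 122 118  75  84 112  91 139 142 138 124]
 [145 137  94 111 108 122 121 119 121 112  75  89 119  99 140 142 134 119]
 [142 136 102 110 107 105 104 112 115  97  82 102 120 103 138 140 130 110]
 [141 136  98 110 106  90  92  96 110 104 106 115 115 101 138 140 131 105]
 [137 120 114 119 123 120 119 109 117 116 113 111 109 126 141 146 132 102]
 [136 125 140 141 145 146 140 133 128 131 119 120 119 142 144 145 134 103]
 [135 116 142 147 144 144 145 146 147 145 144 140 132 139 142 144 137 110]
 [135 107 141 145 143 145 149 145 145 144 143 143 134 139 139 144 139 127]
 [131 101 143 144 146 146 149 146 143 144 146 143 126 138 139 136 133 145]
 [133 104 142 148 143 147 145 146 149 144 148 143 130 138 141 136 131 147]
 [140 100 140 144 146 146 147 145 147 146 149 144 139 138 140 135 123 149]
 [139 105 140 148 144 144 146 147 146 143 144 149 135 140 143 131 114 145]
 [139 106 142 146 145 145 144 144 146 143 144 146 139 140 139 134 111 147]]
```

```bash
python3 -m jog '{"jaw":[50,50,50,50,50,50,50,50],"slide":[[-0.08,-0.05,0.3],[0,0,0.5],[0,0,0.6],[0,0,0.5],[0,0,0.3],[0,0,0.18],[0,0,0],[0,0,0]],"spin":[0,0,0,0,0,0,0,0]}'
python3 -m jog '{"jaw":[0,0,0,0,0,0,0,0],"slide":[[0,0,0],[0,0,0],[0,0,0],[0,0,0],[0,0,0],[0,0,0],[0,0,0],[0,0,0]],"spin":[0,0,0,0,0,0,0,0]}' 10
```

```text
time_s: 10.1
ee_pos: [535.8, 308.3, 47.0]
ee_rot: [180.0, 0.1, 174.9]
force: [0.5, 0.4, 1.1]
gripper_width: 50.0
gripper_force: 0.0
time_s: 10.9
ee_pos: [535.4, 308.4, 46.6]
ee_rot: [180.0, 0.0, 174.9]
force: [-0.2, 0.1, -0.1]
gripper_width: 14.0
gripper_force: 10.0
```

```bash
python3 -m jog '{"jaw":[0,0,0,0,0,0,0,0],"slide":[[0,0,0],[0,0,-0.2],[0,0,-0.4],[0,0,-0.7],[0,0,-0.8],[0,0,-0.8],[0,0,-0.7],[0,0,-0.4]],"spin":[0,0,0,0,0,0,0,0]}' 30
python3 - <<'E'
from h import *
f=np.mean([env.grab_frame('top').astype(float) for _ in range(10)],0)
np.save('topavg.npy',f)
print(f[134:154,238:258,0].round().astype(int)); print(f[134:154,238:258,2].round().astype(int))
E
```

```text
time_s: 11.7
ee_pos: [536.0, 308.6, 169.3]
ee_rot: [179.9, 0.2, 174.9]
force: [-0.2, -0.1, -1.6]
gripper_width: 13.7
gripper_force: 30.0
[[137 119  81  76  79  80  79  80  80  82  83  88  89  90  97 100 106 109
  109 118]
 [127 113  81  77  78  77  77  76  78  77  78  77  79  78  79  78  80  79
   80  82]
 [120 104  80  76  78  78  78  74  75  74  73  75  74  77  79  78  78  77
   78  75]
 [129  99  79  77  78  78  74  68  66  64  62  66  68  73  75  78  78  78
   77  77]
 [129  93  78  79  77  71  66  59  58  56  55  59  61  64  70  76  80  79
   78  77]
 [128  93  77  79  75  62  56  53  60  69  71  70  60  57  65  74  78  78
   79  79]
 [129  89  79  77  69  60  55  78 103 113 117 112  90  63  62  68  76  78
   78  85]
 [127  85  77  75  63  56  71 114 139 137 145 140 125 101  69  68  72  78
   78  95]
 [123  82  79  76  59  57  85 130 138 125 141 137 141 130  79  62  69  78
   79  98]
 [116  81  78  74  58  62  96 139 134 111 138 134 143 136  81  64  70  79
   80  97]
 [115  82  78  77  60  64 100 145 134 108 141 140 143 139  86  67  72  79
   78  95]
 [111  81  80  77  66  61  8
[... 1738 characters left out ...]
  83  83
   80  96]
 [107  84  83  82  75  65  56  49  51  48  57  58  56  57  61  74  83  83
   82  95]
 [102  83  83  84  82  77  67  56  53  57  57  57  58  64  72  80  83  83
   82  96]
 [ 94  83  85  83  84  82  75  68  64  64  66  67  71  75  80  82  83  82
   83  99]
 [ 87  84  83  85  84  84  82  80  75  76  76  76  80  83  85  84  82  83
   82  96]
 [ 82  84  84  83  83  84  84  84  84  83  84  84  84  85  84  84  83  84
   82  90]
 [ 84  71  72  73  74  75  76  80  81  81  82  83  84  84  85  83  84  84
   78  81]
 [ 88  55  50  52  53  53  61  64  66  67  72  74  72  74  74  76  77  78
   71  74]
 [105  86  80  68  55  53  51  52  51  50  50  50  51  52  53  53  59  62
   66  81]]
```

The slot's dark wall shows at about column 247 and runs vertically, so it lies within a few degrees of the stand's x. The screw angle is therefore near 0 and the key's yaw suits. I'm carrying the key over the bore.

```bash
python3 -m jog '{"jaw":[0,0,0,0,0,0,0,0,0,0],"slide":[[-0.3,-0.6,0],[-0.44,-0.95,0],[-0.45,-0.95,0],[-0.45,-0.95,0],[-0.45,-0.95,0],[-0.45,-0.95,0],[-0.45,-0.95,0],[-0.45,-0.95,0],[-0.4,-0.95,0],[-0.13,-0.39,0]],"spin":[0,0,0,0,0,0,0,0,0,0]}'
python3 -m jog '{"jaw":[0,0,0,0],"slide":[[0,0,0.2],[0,0,0.3],[0,0,0],[0,0,0]],"spin":[0,0,0,0]}'
python3 - <<'E'
from h import *
f=env.grab_frame('side');cv2.imwrite('pics/side3.png',f[:,:,::-1])
cv2.imwrite('pics/g3.png',crop('side',160,150,100,90,6,f))
E
```

```text
time_s: 13.2
ee_pos: [631.7, 38.5, 166.0]
ee_rot: [-180.0, -0.0, 174.8]
force: [-1.0, -0.3, -1.5]
gripper_width: 13.6
gripper_force: 30.0
time_s: 13.6
ee_pos: [630.5, 42.4, 150.9]
ee_rot: [180.0, -0.1, 175.0]
force: [0.9, 0.5, -0.7]
gripper_width: 14.1
gripper_force: 30.0
```

View pics/g3.png

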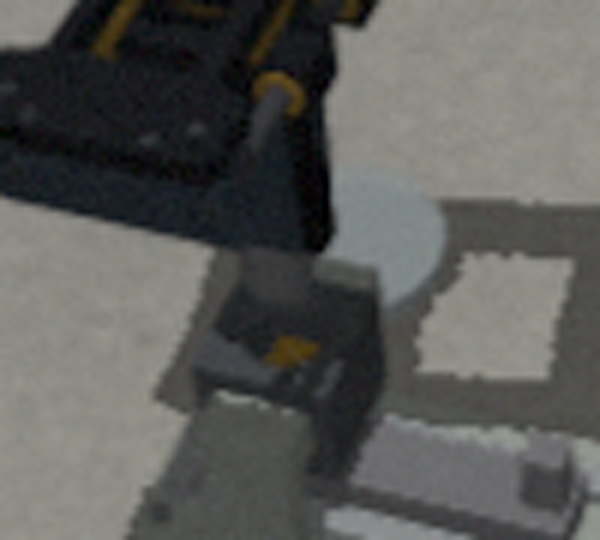

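The pilot hangs over the bore at crop (278,275), with the bore's centre at (283,345), so they are aligned within about 2 mm. I'm lowering the key.

```bash
python3 -m jog '{"jaw":[0,0,0,0,0,0],"slide":[[0,0,0.2],[0,0,0.2],[0,0,0.2],[0,0,0.1],[0,0,0],[0,0,0]],"spin":[0,0,0,0,0,0]}'
python3 -m jog '{"jaw":[0,0,0,0],"slide":[[0,0,0.1],[0,0,0.1],[0,0,0.05],[0,0,0]],"spin":[0,0,0,0]}'
```

```text
time_s: 14.25
ee_pos: [631.2, 41.0, 130.5]
ee_rot: [-180.0, 0.0, 174.9]
force: [-0.3, -0.4, -0.8]
gripper_width: 13.8
gripper_force: 30.0
time_s: 14.65
ee_pos: [630.9, 41.0, 122.7]
ee_rot: [-180.0, -0.0, 174.9]
force: [-0.1, -0.4, -0.9]
gripper_width: 13.9
gripper_force: 30.0
```

```bash
python3 -m jog '{"jaw":[0,0,0,0],"slide":[[0,0,0.1],[0,0,0.1],[0,0,0],[0,0,0]],"spin":[0,0,0,0]}'
python3 -m jog '{"jaw":[0,0,0,0],"slide":[[0,0,0.1],[0,0,0.1],[0,0,0],[0,0,0]],"spin":[0,0,0,0]}'
```

```text
time_s: 15.05
ee_pos: [631.1, 41.1, 116.9]
ee_rot: [-180.0, -0.0, 174.9]
force: [0.4, 0.4, 0.2]
gripper_width: 14.1
gripper_force: 30.0
time_s: 15.45
ee_pos: [631.1, 41.1, 110.9]
ee_rot: [-180.0, -0.0, 174.9]
force: [0.4, 0.2, -1.0]
gripper_width: 14.3
gripper_force: 30.0
```

```bash
python3 -m jog '{"jaw":[0,0,0,0],"slide":[[0,0,0.06],[0,0,0.04],[0,0,0],[0,0,0]],"spin":[0,0,0,0]}'
```

```text
time_s: 15.85
ee_pos: [631.1, 41.0, 108.4]
ee_rot: [-180.0, 0.0, 174.9]
force: [-1.4, 0.0, 2.5]
gripper_width: 14.2
gripper_force: 30.0
```

```bash
python3 -m jog '{"jaw":[0,0,0],"slide":[[0,0,0.05],[0,0,0],[0,0,0]],"spin":[0,0,0]}'
```

```text
time_s: 16.15
ee_pos: [631.3, 41.1, 108.3]
ee_rot: [180.0, 0.1, 174.9]
force: [-3.5, 0.3, 9.6]
gripper_width: 13.6
gripper_force: 30.0
```

The key is seated on the slot floor. I'm turning it clockwise by about 108°.

```bash
python3 -m jog '{"jaw":[0,0,0,0,0,0,0,0,0,0],"slide":[[0,0,0],[0,0,0],[0,0,0],[0,0,0.01],[0,0,0.012],[0,0,0.012],[0,0,0.012],[0,0,0.012],[0,0,0.012],[0,0,0.012]],"spin":[0.5,1,1,1,1,1,1,1,1,1]}'
python3 -m jog '{"jaw":[0,0,0,0,0,0],"slide":[[0,0,0.012],[0,0,0.012],[0,0,0.012],[0,0,0.012],[0,0,0.012],[0,0,0]],"spin":[1,1,1,1,0,0]}'
python3 -c "
from workcell import env;s=env.state();print(s['torque'],s['qpos'][5],s['ee_pos'])"
```

```text
time_s: 17.15
ee_pos: [632.1, 41.2, 105.6]
ee_rot: [179.8, 0.0, 98.6]
force: [-0.1, -0.2, 6.9]
gripper_width: 13.8
gripper_force: 30.0
time_s: 17.75
ee_pos: [632.1, 41.2, 104.1]
ee_rot: [179.8, -0.1, 66.9]
force: [-1.8, -0.3, 7.9]
gripper_width: 14.0
gripper_force: 30.0
[ 0.03916783  0.25759534 -0.04248484] 25.782144437630112 [632.14490442  41.1805002  104.12441383]
```

```bash
python3 -m jog '{"jaw":[40,40,40,40,40,40,40,40,40,40],"slide":[[0,0,0],[0,0,0],[0,0,0],[0,0,-0.4],[0,0,-0.7],[0,0,-0.6],[0,0,0],[0,0,0],[0,0,0],[0,0,0]],"spin":[0,0,0,0,0,0,1,1,1,1]}'
python3 -m jog '{"jaw":[40,40,40,40,40,40,40,40,40,40],"slide":[[0,0,0],[0,0,0],[0,0,0],[0,0,0],[0,0,0],[-0.5,0,0],[-0.9,0,0],[-0.9,0,0.5],[-0.71,0,0.7],[0,0,0.7]],"spin":[1,1,1,1,1,0,0,0,0,0]}'
```

```text
time_s: 18.75
ee_pos: [631.3, 41.1, 154.1]
ee_rot: [180.0, -0.0, 34.6]
force: [-0.0, 0.2, -1.0]
gripper_width: 39.8
gripper_force: 0.0
time_s: 19.75
ee_pos: [538.6, 49.3, 96.8]
ee_rot: [180.0, 0.0, -5.1]
force: [0.2, -0.1, -0.6]
gripper_width: 40.0
gripper_force: 0.0
```

```bash
python3 -m jog '{"jaw":[40,40,40,40,40,0,0,0,0,0],"slide":[[0,0,0.7],[0,0,0.7],[0,0,0.4],[0,0,0.18],[0,0,0],[0,0,0],[0,0,0],[0,0,0],[0,0,0],[0,0,0]],"spin":[0,0,0,0,0,0,0,0,0,0]}' 15
python3 -c "
from workcell import env
for _ in range(4):
  s=env.state();print(s['force'],s['ee_pos']);env.grab_frame('side')"
```

```text
time_s: 20.75
ee_pos: [541.5, 49.1, 37.5]
ee_rot: [-180.0, -0.1, -5.1]
force: [-0.2, 0.2, 4.3]
gripper_width: 14.1
gripper_force: 15.0
[-0.19285708  0.24775032  4.28763999] [541.53935984  49.05687596  37.45125782]
[-0.28208998 -0.41546675  3.96563884] [541.51316308  49.07072299  37.44348884]
[-0.69555348 -0.69118678  3.95998395] [541.54203749  49.07464211  37.45614391]
[-1.52448985  0.3784474   5.25822053] [541.53149918  49.07416853  37.43832895]
```

```bash
python3 -m jog '{"jaw":[0,0,0],"slide":[[0,0,-0.03],[-0.08,0,0],[-0.08,0,0]],"spin":[0,0,0]}'
python3 -m jog '{"jaw":[0,0],"slide":[[-0.06,0,0],[-0.06,0,0]],"spin":[0,0]}'
python3 -m jog '{"jaw":[0],"slide":[[-0.06,0,0]],"spin":[0]}'
python3 -m jog '{"jaw":[0],"slide":[[-0.06,0,0]],"spin":[0]}'
```

```text
time_s: 21.25
ee_pos: [536.5, 49.5, 37.5]
ee_rot: [180.0, -0.0, -5.1]
force: [2.2, -1.0, -2.6]
gripper_width: 14.1
gripper_force: 15.0
time_s: 21.45
ee_pos: [532.6, 49.9, 37.6]
ee_rot: [180.0, 0.0, -5.1]
force: [1.4, -0.1, -2.2]
gripper_width: 14.2
gripper_force: 15.0
time_s: 21.55
ee_pos: [530.8, 50.0, 37.7]
ee_rot: [180.0, 0.0, -5.1]
force: [2.5, -0.5, -1.5]
gripper_width: 13.5
gripper_force: 15.0
time_s: 21.65
ee_pos: [529.0, 50.2, 37.7]
ee_rot: [180.0, 0.0, -5.1]
force: [1.1, -0.4, -2.3]
gripper_width: 13.7
gripper_force: 15.0
```

```bash
python3 -m jog '{"jaw":[0,0,0],"slide":[[0.04,0,0.01],[0.05,0,0],[0.05,0,0]],"spin":[0,0,0]}'
python3 -m jog '{"jaw":[0],"slide":[[0.05,0,0]],"spin":[0]}'
python3 -m jog '{"jaw":[0],"slide":[[0.05,0,0]],"spin":[0]}'
python3 -m jog '{"jaw":[0,0,0],"slide":[[-0.05,0,0],[-0.05,0,0],[-0.05,0,0]],"spin":[0,0,0]}'
python3 -m jog '{"jaw":[0],"slide":[[-0.05,0,0]],"spin":[0]}'
python3 -m jog '{"jaw":[0],"slide":[[-0.05,0,0]],"spin":[0]}'
```

```text
time_s: 21.95
ee_pos: [531.8, 49.8, 37.4]
ee_rot: [180.0, 0.2, -5.1]
force: [-4.8, -0.4, 2.7]
gripper_width: 14.0
gripper_force: 15.0
time_s: 22.05
ee_pos: [534.0, 49.6, 37.4]
ee_rot: [180.0, 0.1, -5.1]
force: [-4.9, -0.6, 4.5]
gripper_width: 13.7
gripper_force: 15.0
time_s: 22.15
ee_pos: [535.9, 49.5, 37.4]
ee_rot: [180.0, 0.1, -5.1]
force: [-4.5, 1.2, 3.8]
gripper_width: 14.0
gripper_force: 15.0
time_s: 22.45
ee_pos: [533.2, 49.9, 37.5]
ee_rot: [-180.0, -0.2, -5.1]
force: [1.6, 0.0, -2.2]
gripper_width: 14.0
gripper_force: 15.0
time_s: 22.55
ee_pos: [531.2, 50.0, 37.5]
ee_rot: [-180.0, -0.1, -5.1]
force: [0.5, -0.5, -2.4]
gripper_width: 13.8
gripper_force: 15.0
time_s: 22.65
ee_pos: [529.3, 50.2, 37.5]
ee_rot: [-180.0, -0.1, -5.1]
force: [1.1, 0.1, -2.2]
gripper_width: 13.9
gripper_force: 15.0
```

Drag is only about 0.6 N of nose pressure above the block's own weight. I'll regrip the key and turn it about 0.5 rad more.

```bash
python3 -m jog '{"jaw":[40,40,40,40,40,40,40,40,40,40],"slide":[[0,0,0],[0,0,0],[0,0,-0.3],[0,0,-0.8],[0,0,-1],[0,0,-1],[0,0,-0.8],[0.8,0,0],[1,0,0],[1,0,0]],"spin":[0,0,0,0,0,0,0,0,0,0]}'
python3 -m jog '{"jaw":[40,40,40,40,40,40,40,40,40,40],"slide":[[0.6,0,0],[0,0,0],[0,0,0],[0,0,0],[0,0,0],[0,0,0],[0,0,0],[0,0,0],[0,0,0],[0,0,0]],"spin":[0,-1,-1,-1,-1,-1,-1,-1,-1,-1]}'
```

```text
time_s: 23.65
ee_pos: [613.5, 42.7, 156.0]
ee_rot: [-180.0, -0.1, -5.1]
force: [0.4, -0.1, 0.2]
gripper_width: 39.7
gripper_force: 0.0
time_s: 24.65
ee_pos: [630.5, 41.1, 155.3]
ee_rot: [180.0, -0.0, 67.2]
force: [0.3, 1.5, 0.4]
gripper_width: 40.3
gripper_force: 0.0
```

```bash
python3 -m jog '{"jaw":[40,40,40,40,40,0,0,0,0,0],"slide":[[0.01,0.03,0.3],[0,0,0.6],[0,0,0.5],[0,0,0.27],[0,0,0],[0,0,0],[0,0,0],[0,0,0],[0,0,0],[0,0,0]],"spin":[0,0,0,0,0,0,0,0,0,0]}' 25
python3 -m jog '{"jaw":[0,0,0,0,0,0],"slide":[[0,0,0.012],[0,0,0.012],[0,0,0.012],[0,0,0.01],[0,0,0],[0,0,0]],"spin":[1,1,1,0.6,0,0]}'
```

```text
time_s: 25.65
ee_pos: [631.9, 41.0, 105.0]
ee_rot: [179.9, -0.0, 66.9]
force: [-0.6, 0.0, 1.8]
gripper_width: 13.9
gripper_force: 25.0
time_s: 26.25
ee_pos: [631.9, 41.1, 103.8]
ee_rot: [180.0, -0.1, 38.2]
force: [-1.1, -0.9, 5.5]
gripper_width: 14.1
gripper_force: 25.0
```

```bash
python3 -m jog '{"jaw":[40,40,40,40,40,40,40,40,40,40],"slide":[[0,0,0],[0,0,0],[0,0,0],[0,0,-0.4],[0,0,-0.7],[0,0,-0.6],[0,0,0],[0,0,0],[0,0,0],[0,0,0]],"spin":[0,0,0,0,0,0,1,1,1,1]}'
python3 -m jog '{"jaw":[40,40,40,40,40,40,40,40,40,40],"slide":[[0,0,0],[0,0,0],[-0.5,0,0],[-0.9,0,0],[-0.9,0,0.5],[-0.9,0,0.8],[-0.23,0,0.8],[0,0,0.8],[0,0,0.7],[0,0,0.25]],"spin":[1,0.4,0,0,0,0,0,0,0,0]}'
```

```text
time_s: 27.25
ee_pos: [631.7, 41.1, 154.9]
ee_rot: [180.0, -0.1, 5.8]
force: [0.1, -0.6, -0.1]
gripper_width: 40.0
gripper_force: 0.0
time_s: 28.25
ee_pos: [528.0, 50.1, 37.4]
ee_rot: [180.0, 0.2, -5.1]
force: [0.6, -0.8, 0.1]
gripper_width: 40.0
gripper_force: 0.0
```

```bash
python3 -m jog '{"jaw":[40,0,0,0,0,0],"slide":[[0,0,0.03],[0,0,0],[0,0,0],[0,0,0],[0,0,0],[0,0,0]],"spin":[0,0,0,0,0,0]}' 15
```

```text
time_s: 28.85
ee_pos: [529.5, 50.2, 38.4]
ee_rot: [-180.0, -0.1, -5.1]
force: [-0.3, 0.8, 4.4]
gripper_width: 13.8
gripper_force: 15.0
```

```bash
python3 -m jog '{"jaw":[0,0,0,0],"slide":[[0,0,-0.02],[0.05,0,0],[0.05,0,0],[0.05,0,0]],"spin":[0,0,0,0]}'
python3 -m jog '{"jaw":[0],"slide":[[0.05,0,0]],"spin":[0]}'
python3 -m jog '{"jaw":[0],"slide":[[0.05,0,0]],"spin":[0]}'
python3 -m jog '{"jaw":[0,0,0],"slide":[[-0.05,0,0],[-0.05,0,0],[-0.05,0,0]],"spin":[0,0,0]}'
python3 -m jog '{"jaw":[0],"slide":[[-0.05,0,0]],"spin":[0]}'
python3 -m jog '{"jaw":[0],"slide":[[-0.05,0,0]],"spin":[0]}'
python3 -m jog '{"jaw":[0],"slide":[[-0.05,0,0]],"spin":[0]}'
```

```text
time_s: 29.25
ee_pos: [529.6, 50.1, 38.2]
ee_rot: [180.0, 0.5, -5.1]
force: [-9.7, 1.6, 12.1]
gripper_width: 13.6
gripper_force: 15.0
time_s: 29.35
ee_pos: [529.7, 50.1, 38.2]
ee_rot: [180.0, 0.7, -5.1]
force: [-11.9, 3.3, 13.6]
gripper_width: 14.0
gripper_force: 15.0
time_s: 29.45
ee_pos: [530.3, 49.9, 38.1]
ee_rot: [180.0, 0.8, -5.1]
force: [-13.0, 1.5, 14.4]
gripper_width: 13.4
gripper_force: 15.0
time_s: 29.75
ee_pos: [530.5, 49.9, 38.2]
ee_rot: [180.0, 0.2, -5.1]
force: [-2.7, 0.7, 2.6]
gripper_width: 13.9
gripper_force: 15.0
time_s: 29.85
ee_pos: [530.6, 49.9, 38.2]
ee_rot: [180.0, -0.0, -5.1]
force: [0.1, -1.8, 0.7]
gripper_width: 14.1
gripper_force: 15.0
time_s: 29.95
ee_pos: [530.3, 50.1, 38.2]
ee_rot: [-180.0, -0.2, -5.1]
force: [3.2, -0.5, -1.1]
gripper_width: 13.6
gripper_force: 15.0
time_s: 30.05
ee_pos: [529.3, 50.3, 38.3]
ee_rot: [-180.0, -0.2, -5.1]
force: [4.6, -1.3, -2.5]
gripper_width: 14.2
gripper_force: 15.0
```

```bash
for i in 1; do python3 -m jog '{"jaw":[0],"slide":[[-0.05,0,0]],"spin":[0]}'
python3 -m jog '{"jaw":[0],"slide":[[-0.05,0,0]],"spin":[0]}'
python3 -m jog '{"jaw":[0],"slide":[[-0.05,0,0]],"spin":[0]}'
python3 -m jog '{"jaw":[0],"slide":[[-0.05,0,0]],"spin":[0]}'; done | grep -E "ee_pos|force: \["
```

```text
ee_pos: [527.4, 50.4, 38.2]
force: [4.1, -0.4, -2.4]
ee_pos: [525.4, 50.6, 38.3]
force: [4.1, -0.6, -2.3]
ee_pos: [523.5, 50.8, 38.2]
force: [4.9, -0.9, -2.0]
ee_pos: [521.8, 50.9, 38.2]
force: [4.5, 0.1, -2.1]
```

A steady 4.4 N pull, with about 2 N of lift from the arm, gives roughly 3.2 N of nose pressure, which is on target. I'm pushing the block home.

```bash
(python3 -m jog '{"jaw":[0,0,0,0,0,0,0,0],"slide":[[0,0,0],[0.08,0,-0.03],[0.08,0,-0.03],[0.08,0,0],[0.08,0,0],[0.08,0,0],[0.08,0,0],[0.08,0,0]],"spin":[0,0,0,0,0,0,0,0]}' 25
python3 -m jog '{"jaw":[0,0],"slide":[[0.08,0,0],[0.04,0,0]],"spin":[0,0]}';
python3 -m jog '{"jaw":[0,0],"slide":[[0.08,0,0],[0,0,0]],"spin":[0,0]}') | grep -E "ee_|force: \["
```

```text
ee_pos: [534.3, 49.3, 38.9]
ee_rot: [179.9, 0.5, -5.1]
force: [-5.1, 0.0, -1.4]
ee_pos: [538.5, 48.9, 38.9]
ee_rot: [179.9, 0.4, -5.1]
force: [-4.4, 0.2, -0.5]
ee_pos: [541.9, 48.7, 39.1]
ee_rot: [180.0, 0.3, -5.1]
force: [-4.2, -0.2, -2.2]
```

```bash
(python3 -m jog '{"jaw":[0,0],"slide":[[0.05,0,0],[0,0,0]],"spin":[0,0]}'
python3 -m jog '{"jaw":[0,0],"slide":[[0.05,0,0],[0,0,0]],"spin":[0,0]}') | grep -E "ee_pos|force: \["
```

```text
ee_pos: [542.2, 48.7, 39.0]
force: [-8.2, 1.4, -0.2]
ee_pos: [542.2, 48.7, 38.8]
force: [-10.8, 1.6, 1.2]
```

Home: the force rises with no further motion. I'm unloading, releasing and retreating upward, then checking with a picture.

```bash
python3 -m jog '{"jaw":[0,40,40,40,40,40,40,40,40,40],"slide":[[-0.09,0,0],[0,0,0],[0,0,0],[0,0,0],[0,0,-0.3],[0,0,-0.8],[0,0,-0.8],[-0.9,0,-0.5],[-0.9,0,0],[-0.9,0,0]],"spin":[0,0,0,0,0,0,0,0,0,0]}'
python3 -m jog '{"jaw":[40,40,40,40,40,40],"slide":[[-0.9,0.9,0],[0,0.95,0],[0,0.95,0],[0,0.95,0],[0,0.95,0],[0,0,0]],"spin":[0,0,0,0,0,0]}'
python3 - <<'E'
from h import *
s=env.state();f={n:env.grab_frame(n) for n in M}
a=crop('side',180,170,115,95,4,f['side']);c=crop('top',220,112,70,95,4,f['top'])
cv2.imwrite('pics/g4.png',np.hstack([a,c]))
E
```

```text
time_s: 33.05
ee_pos: [464.1, 56.1, 113.4]
ee_rot: [-180.0, -0.2, -5.1]
force: [-0.8, 0.6, -0.8]
gripper_width: 39.7
gripper_force: 0.0
time_s: 33.65
ee_pos: [425.1, -84.6, 113.0]
ee_rot: [179.9, -0.1, -5.3]
force: [-0.3, 0.4, -0.1]
gripper_width: 40.2
gripper_force: 0.0
```

View pics/g4.png

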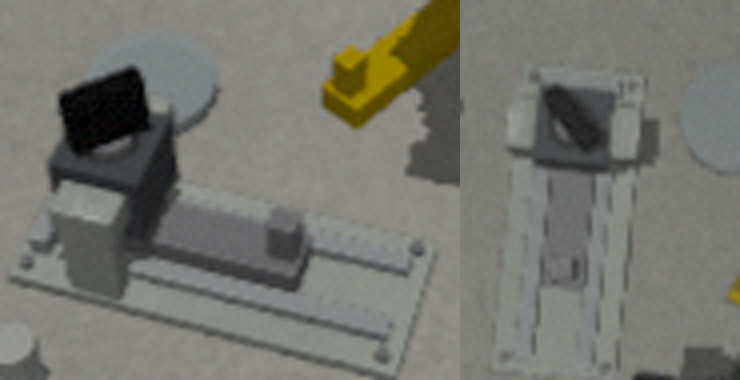

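The key stands upright in the screw. The block's end is at top-view row 183.4 (183.3 predicted for home), and the vial and dish are where they were.

```bash
python3 -c "
from workcell import env;print(env.job_done())"
```

```text
the job is handed in; nothing more can be done
None
```

I handed the job in at about 34 s on the robot's clock: the block is home, the key is standing in the screw, and the nose presses at about 3 N (estimated from the drag); the hand-in gave no verdict.

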